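# Tip the beads out of the divided glaze dish

### The arm

A 6-joint arm with a two-finger parallel gripper is mounted at the origin on the work surface. World frame = base frame: x ahead of the robot, y to its left, z up, the work surface at z = 0. Lengths are in m, angles in rad, forces in N, time in s.
With the tool pointing down it reaches from about 0.3 to 0.85 m from the base axis. Payload 4.2 kg.
Tool frame: the origin (TCP) lies on the centre line of the jaws, within the pads' length; the fingertips stand 8 mm ahead of it and the grasp point (between the pads) lies 11 mm behind it; z points along the fingers, y is the line along which they close (so a half turn about z gives the same grasp; the last joint's range is limited). The gripper opens to 91 mm and grips with 3 to 60 N. Pads are 32 mm wide; open, the fingers measure 118 mm over their backs; the gripper's body (76 mm by 178 mm) begins 60 mm behind the grasp point.
Start: joints at [-1.169, 0.32, 1.565, -0, 1.257, -0.02], TCP at [0.235, -0.525, 0.222] pointing down, gripper open.
Joint ranges: [-3.11, 3.11], [-0.84, 2.01], [0.21, 2.61], [-1.34, 4.49], [0.05, 2.63], [-2.56, 2.56]. Speed limits (rad/s): [2.57, 2.57, 3.14, 3.14, 3.14, 3.14].

### API

Orientations are given as a unit quaternion [w, x, y, z].
In Python, from plant import readout, grab_frame, r gives the robot as it stands. The module is installed in compiled form; this text tells all that it offers.
- The arm moves only by the tool play_rows, never from a script. Its argument "rows" is a list of rows, each a list of 5 numbers: the closure, from 0 (fully open) to 1 (shut), then the shift along the tool's x, y, z in m, then the turn about the tool's z in degrees. In form: [[claw, dx, dy, dz, roll], ...]. A call has 1 to 12 rows; each row is the pose to reach, as a shift and turn from the pose commanded when the call began, along the tool's axes at that moment; what a row does not reach only later rows make up. A row lasts 1/8 s, in which the tool goes at most 62.5 mm and 10.7 degrees, less where a joint would pass 70% of its speed; a pose out of reach is approached as far as the arm can. A call with a gripper value outside its range is refused whole. The fingers move at their own pace and stop on an object; "force" is the grip in N (left out, the last holds). Time passes only in rows, so rows that repeat a pose let the fingers close. It gives the time, the measured TCP pose, the force, the opening and the grip force at its end, in the units of the state.
- readout.observe(): the state, without advancing time (a new reading comes with each control period).
- grab_frame(name): name is "scene" or "top" or "wrist"; returns a dict with "pixels" (384x512x3 uint8, blue, green, red), "range_z" (384x512 float32, m along the optical axis (not along the pixel's ray), 0 where there is no reading), "mtx" (3x3 intrinsics, pixels), "k1" (the pictures are not rectified: a ray, as slopes to the right and down, at radius r is drawn at 1 + k1 r^2 times it, then the intrinsics apply), "eye" and "orientation" of the camera in the world. Camera axes: x right, y down, z forward; pixel columns grow to the right and rows downward; lengths in m; the calibration is good to about 2 mm. A picture is of the moment at which its call begins.
- r.close_job(): hands the job in; it is judged then, once.
The state is a dict: "t": time; "qpos": joint angles; "joint_vel": joint speeds; "joint_efforts": joint torques, N m; "ee_pos": TCP position; "eef_rot": TCP orientation; "ft_force": force on the tool from outside, world axes, zero at the start; "torque": the same for the moment, N m; "gripper_width": finger opening in m; "grip_force": force on a finger pad.
Only numpy, scipy, OpenCV 4.12 (cv2) and the standard library are available. Lean on these libraries where they do the work, as an engineer would, in place of code of your own. Each camera call takes 0.05 s, during which the arm holds its last target. There are 200 camera calls.

### The job

Pick up the white two-section dish by its ridge and, from low over the terracotta tray (no more than a hand's width above it), tip out all three round beads into the tray while the oval tags stay in their own section of the dish. Then stand the dish, level and with its tags, in the middle of the round plaster bat and let go. Leave everything else on the bench where it is.

Things in the scene. Friction and masses are not known exactly. Their poses are not given: they have to be found in the camera images.
- dish: White glazed two-compartment dish, about 0.4 kg, mirror-symmetric, 170 mm across both compartments (its x), 116 mm along the divider (its y). Origin: centre of its underside; z up. Beads are in the compartment on its +x side, tags on its -x side. Flat foot 102 mm (x) by 116 mm (y). Compartment floors are 6 mm up; end walls at y = +-55 mm are 6 mm thick and reach 30 mm up. Stands at any yaw.
- dish_grip (a point): Middle of the dish's finger grip, 60 mm above the underside; axes as the dish's. The divider (x = 0) is 12 mm thick and 40 mm high; its middle 64 mm rises to 75 mm as this grip: pinch it across the 12 mm (closing along the dish's x). Tipped about the divider line by about 45 degrees to one side, that side's beads roll out; what is in the other side rests against the divider.
- bead_lip (a point): Middle of the outer edge of the bead compartment's pouring lip, 85 mm from the divider and 20 mm above the underside. The compartment floor is flat from 6 to 50 mm from the divider, then slopes up by 22 degrees to this open edge.
- tag_lip (a point): The same point on the tag compartment's side (dish x = -85 mm).
- bead0: round bisque bead, a 22 mm ball with a thin painted-on hole, 14 g; origin at its centre. It starts in the dish's bead compartment and rolls freely.
- tag0: flat oval bisque tag, 34 mm (x) by 20 mm (y), 7 mm thick, 12 g; origin at the centre of its underside. It starts in the dish's other compartment.
- bead1: round bisque bead, a 22 mm ball with a thin painted-on hole, 14 g; origin at its centre. It starts in the dish's bead compartment and rolls freely.
- tag1: flat oval bisque tag, 34 mm (x) by 20 mm (y), 7 mm thick, 12 g; origin at the centre of its underside. It starts in the dish's other compartment.
- bead2: round bisque bead, a 22 mm ball with a thin painted-on hole, 14 g; origin at its centre. It starts in the dish's bead compartment and rolls freely.
- tag2: flat oval bisque tag, 34 mm (x) by 20 mm (y), 7 mm thick, 12 g; origin at the centre of its underside. It starts in the dish's other compartment.
- tray: Fixed terracotta tray, an open box 240 mm (x) by 180 mm (y) by 32 mm high, walls and floor 6 mm thick. Origin: centre of its underside.
- bat: Fixed round plaster bat (flat disc), 220 mm diameter, 25 mm thick. Origin: centre of its underside.
- bottle_a: Bystander: glaze bottle, upright, 36 mm diameter, 100 mm tall. Origin: centre of its underside.
- bottle_b: Bystander: glaze bottle, upright, 36 mm diameter, 100 mm tall. Origin: centre of its underside.
- bottle_c: Bystander: glaze bottle, upright, 36 mm diameter, 100 mm tall. Origin: centre of its underside.
- jar: Bystander: squat glaze jar, 70 mm diameter, 90 mm tall. Origin: centre of its underside.
- mug: Bystander: mug with a handle on its +y side that reaches about 65 mm from its axis, 72 mm diameter, 85 mm tall. Origin: centre of its underside.
- palette: Bystander: flat round white palette, 170 mm diameter, 12 mm thick. Origin: centre of its underside.
- brush: Bystander: wide flat paint brush with a wooden handle, lying flat along its x axis. Origin: the middle of its length, on its underside.

How it is judged:
By the outcome, as a careful person would: the job done as asked, in the order asked, and still so for the second after the job is handed in, with the robot touching nothing.
It also fails if it takes over 72 s, if anything falls off the work surface, if the arm or the gripper's body presses on something with over 40 N, if the wrist force passes 120 N, or if a joint passes its speed limit or range.

## Working session

There is one attempt and no reset: what is moved stays moved. The work goes in short steps, Python scripts to look and compute and a tool call to move; the robot and the scene stay as the last step left them, time stands still between calls to the robot, and variables do not carry over. Pictures are saved under pics/ and viewed, at most 10 in all, crops included, and the job is handed in when it is done.

Besides the shell and the picture viewer there is one more tool, called after "Request:" as name(argument=value, ...) on one line, values as JSON. play_rows: Moves the arm, as the interface text tells. Its arguments: {"type":"object","properties":{"rows":{"type":"array","items":{"type":"array","items":{"type":"number"}}},"force":{"type":"number"}},"required":["rows"]}

```bash
mkdir -p pics; cat > h.py <<'E'
import numpy as np, cv2, pickle
from scipy.spatial.transform import Rotation as R
from plant import readout, grab_frame, r
def rot(q): return R.from_quat([q[1],q[2],q[3],q[0]]).as_matrix()
def snap(name,tag):
    f=grab_frame(name); cv2.imwrite(f'pics/{tag}.png',f['pixels']); pickle.dump(f,open(f'{tag}.pkl','wb')); return f
def cloud(f):
    K=np.array(f['mtx']); v,u=np.mgrid[0:384,0:512]
    xd=(u-K[0,2])/K[0,0]; yd=(v-K[1,2])/K[1,1]; x,y=xd.copy(),yd.copy()
    for _ in range(10):
        s=1+f['k1']*(x*x+y*y); x,y=xd/s,yd/s
    z=f['range_z']; P=np.stack([x*z,y*z,z],-1)@rot(f['orientation']).T+np.array(f['eye']); P[z==0]=np.nan
    return P
E
python3 - <<'E'
from h import *
for n in('top','scene'):
    f=snap(n,n+'0'); print(n,f['eye'],f['orientation'],f['k1'])
a=cv2.imread('pics/top0.png');cv2.imwrite('pics/top0b.png',cv2.resize(a,(800,600),interpolation=cv2.INTER_CUBIC))
print(readout.observe())
E
```

```text
top [0.42751581 0.06800275 1.27864578] [ 0.05708849 -0.70170361  0.70879748 -0.04426151] -0.05979539051178022
scene [1.14629918 0.86794474 0.67449798] [-0.14826626  0.27366551  0.83133657 -0.46043871] -0.03389606972478258
{'t': 0.1, 'qpos': array([-1.16900463e+00,  3.20220047e-01,  1.56554533e+00, -1.24728421e-05,
        1.25738020e+00, -1.99966673e-02]), 'joint_vel': array([-0.00015855, -0.0022692 , -0.00507982, -0.00137558, -0.0001742 ,
       -0.00115161]), 'joint_efforts': array([ 8.83644625e-04, -4.13334167e+01, -2.32509595e+01,  7.28442008e-02,
        4.21975425e-02, -5.04509296e-05]), 'ee_pos': array([ 0.23523143, -0.52421041,  0.22121343]), 'eef_rot': array([-7.61232862e-04,  9.77843424e-01,  2.09336177e-01, -1.53149653e-04]), 'ft_force': array([-0.00342438, -0.43283945, -0.44346104]), 'torque': array([-0.0637621 , -0.02608711, -0.01982792]), 'grip_force': 0.0, 'gripper_width': 0.09108242454930893}
```

View pics/top0b.png

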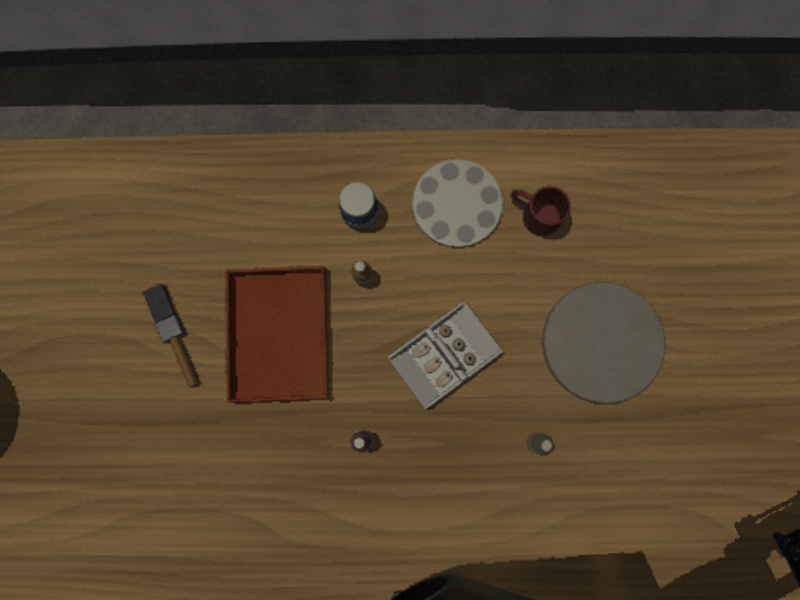

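View pics/scene0.png

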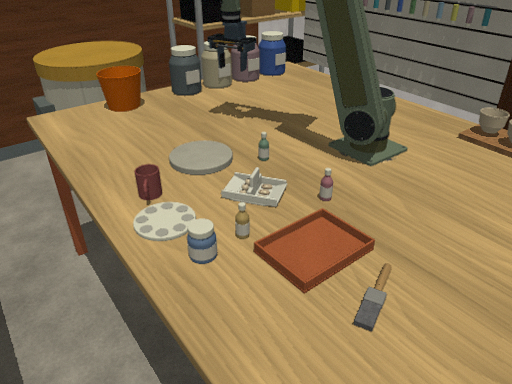

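The top view shows the dish at about (446,355) in 800x600 pixels, with its beads up and to the right and its tags down and to the left. The tray is at (278,335) and the bat at (604,343). The scene view agrees. The moves only turn the tool about its own z, so I'll measure poses and then see what happens to the orientation at the edge of reach, in free air.

```bash
python3 - <<'E'
from h import *
f=pickle.load(open('top0.pkl','rb'));P=cloud(f)
def at(u,v,w=1):
    u=int(round(u*.64));v=int(round(v*.64));return np.round(np.nanmedian(P[v-w:v+w+1,u-w:u+w+1].reshape(-1,3),0),3)
for n,u,v in [('bead',446,331),('bead',459,345),('bead',470,359),('tag',421,349),('tag',433,365),('tag',445,380),('ridge',446,350),('ridge',452,356),('c_left',390,355),('c_top',464,304),('c_right',502,352),('c_bot',429,408),('tray1',228,268),('tray2',325,267),('tray3',328,399),('tray4',229,402),('trayfl',278,335),('bat',604,343),('batL',546,343),('batR',662,343),('batT',604,284),('batB',604,401),('botA',360,267),('botB',359,443),('botC',546,446),('jar',358,197),('mug',548,207),('pal',458,203),('brush',172,335),('bench',450,480)]: print(n,at(u,v))
# ridge points
Z=P[...,2];m=(Z>.065)&(Z<.085)&(P[...,0]>.3)&(P[...,0]<.55)&(abs(P[...,1])<.12)
q=P[m][:,:2];print(len(q));c=q.mean(0);print(c,np.linalg.svd(q-c)[2][0],np.round(q-c,3).tolist()[:40])
E
```

```text
bead [0.555 0.004 0.027]
bead [ 0.53  -0.021  0.024]
bead [ 0.505 -0.039  0.027]
tag [0.526 0.049 0.011]
tag [0.495 0.027 0.014]
tag [0.47  0.005 0.012]
ridge [0.518 0.007 0.073]
ridge [ 0.508 -0.003  0.074]
c_left [0.514 0.103 0.028]
c_top [ 0.604 -0.031  0.018]
c_right [ 0.518 -0.095  0.026]
c_bot [ 0.42   0.033 -0.001]
tray1 [0.68  0.405 0.   ]
tray2 [0.678 0.223 0.002]
tray3 [0.438 0.217 0.   ]
tray4 [0.433 0.392 0.031]
trayfl [0.555 0.309 0.006]
bat [ 0.53  -0.282  0.025]
batL [ 0.531 -0.174  0.023]
batR [ 0.529 -0.385  0.025]
batT [ 0.638 -0.287  0.024]
batB [ 0.427 -0.278  0.023]
botA [0.659 0.153 0.1  ]
botB [0.362 0.153 0.098]
botC [ 0.357 -0.154  0.099]
jar [0.789 0.156 0.089]
mug [ 0.79  -0.194  0.005]
pal [ 0.797 -0.024  0.011]
brush [0.556 0.503 0.017]
bench [ 0.292 -0.001 -0.001]
107
[0.51493808 0.00479159] [-0.8080057  -0.58917466] [[0.028, 0.015], [0.025, 0.018], [0.025, 0.016], [0.025, 0.013], [0.023, 0.021], [0.022, 0.018], [0.022, 0.013], [0.023, 0.01], [0.02, 0.021], [0.02, 0.018], [0.02, 0.016], [0.019, 0.013], [0.019, 0.01], [0.02, 0.007], [0.017, 0.018], [0.017, 0.016], [0.017, 0.013], [0.017, 0.01], [0.017, 0.008], [0.017, 0.005], [0.014, 0.016], [0.014, 0.013], [0.014, 0.01], [0.014, 0.008], [0.014, 0.005], [0.012, 0.016], [0.011, 0.013], [0.012, 0.01], [0.011, 0.008], [0.011, 0.005], [0.012, 0.002], [0.009, 0.013], [0.009, 0.01], [0.009, 0.008], [0.009, 0.005], [0.009, 0.002], [0.009, -0.001], [0.007, 0.01], [0.006, 0.008], [0.006, 0.005]]
```

Request:
play_rows(rows=[[0, 0, 0, -0.06, 0], [0, 0, 0, -0.12, 0], [0, 0, 0, -0.18, 0], [0, 0, 0, -0.24, 0], [0, 0, 0, -0.3, 0], [0, 0, 0, -0.36, 0], [0, 0, 0, -0.42, 0], [0, 0, 0, -0.48, 0], [0, 0, 0, -0.54, 0], [0, 0, 0, -0.6, 0], [0, 0, 0, -0.66, 0], [0, 0, 0, -0.72, 0]])

```text
t: 1.6
ee_pos: [0.1697, -0.378, 0.7205]
eef_rot: [-0.009, 0.978, 0.209, -0.001]
ft_force: [-0.0, -0.4, 0.7]
gripper_width: 0.0915
grip_force: 0.0
```

Request:
play_rows(rows=[[0, 0, 0.06, 0, 0], [0, 0, 0.12, 0, 0], [0, 0, 0.18, 0, 0], [0, 0, 0.24, 0, 0], [0, 0, 0.3, 0, 0], [0, 0, 0.36, 0, 0], [0, 0, 0.36, 0, 0], [0, 0, 0.36, 0, 0]])

```text
t: 2.6
ee_pos: [0.1892, -0.4216, 0.6832]
eef_rot: [-0.051, 0.977, 0.209, -0.008]
ft_force: [-0.5, 0.0, 0.6]
gripper_width: 0.0912
grip_force: 0.0
```

```bash
python3 - <<'E'
from h import *
print(readout.observe())
E
```

```text
{'t': 2.6, 'qpos': array([-1.17532337,  0.40466855,  0.21491927,  0.00415236,  2.62509518,
       -0.02286716]), 'joint_vel': array([ 0.00207917,  0.00590347, -0.00070013, -0.00078701, -0.0001551 ,
        0.0006522 ]), 'joint_efforts': array([-3.18903585e-03, -3.77609324e+01, -1.52149111e+01,  4.92303469e-02,
        4.75121588e-01, -7.76939210e-03]), 'ee_pos': array([ 0.18919519, -0.42160259,  0.68323398]), 'eef_rot': array([-0.05083757,  0.97653886,  0.20908386, -0.00844569]), 'ft_force': array([-0.53696394,  0.00837164,  0.63470899]), 'torque': array([-0.04638542, -0.10001584,  0.00273206]), 'grip_force': 0.0, 'gripper_width': 0.09119586206237049}
```

Request:
play_rows(rows=[[0, 0, 0, 0.06, 0], [0, 0, 0, 0.12, 0], [0, 0, 0, 0.12, 0]])

```text
t: 2.98
ee_pos: [0.1842, -0.4091, 0.5616]
eef_rot: [-0.052, 0.976, 0.209, -0.009]
ft_force: [-0.1, -1.0, 0.7]
gripper_width: 0.0917
grip_force: 0.0
```

```bash
python3 - <<'E'
from h import *
print(readout.observe())
E
```

```text
{'t': 2.975, 'qpos': array([-1.17479257,  0.1672898 ,  0.940835  ,  0.00244352,  2.13870897,
       -0.02456436]), 'joint_vel': array([ 0.00141296, -0.38666145,  1.28448088, -0.00200725, -0.92419686,
       -0.0029821 ]), 'joint_efforts': array([ 2.87909660e-02, -3.08350182e+01, -2.41672200e+01,  7.51511450e-02,
        1.30819391e+00, -9.14552686e-03]), 'ee_pos': array([ 0.18424486, -0.40911864,  0.56156325]), 'eef_rot': array([-0.05188808,  0.97649161,  0.20903744, -0.00866727]), 'ft_force': array([-0.14176343, -0.95309887,  0.70076073]), 'torque': array([-0.05483594,  0.00644233,  0.02208604]), 'grip_force': 0.0, 'gripper_width': 0.09170012025056085}
```

Request:
play_rows(rows=[[0, 0, 0.06, 0.04, 0], [0, 0, 0.12, 0.08, 0], [0, 0, 0.18, 0.12, 0], [0, 0, 0.24, 0.16, 0], [0, 0, 0.3, 0.16, 0], [0, 0, 0.36, 0.16, 0], [0, 0, 0.42, 0.16, 0], [0, 0, 0.48, 0.16, 0], [0, 0, 0.54, 0.16, 0], [0, 0, 0.6, 0.16, 0], [0, 0, 0.66, 0.16, 0], [0, 0, 0.66, 0.16, 0]])

```text
t: 4.47
ee_pos: [0.3592, -0.7968, 0.2662]
eef_rot: [-0.027, 0.977, 0.209, -0.003]
ft_force: [-0.5, -1.2, 0.3]
gripper_width: 0.091
grip_force: 0.0
```

```bash
cat >s.py <<'E'
from h import *
o=readout.observe();M=rot(o['eef_rot']);print(o['t'],np.round(o['qpos'],3),np.round(o['ee_pos'],4),np.round(o['ft_force'],1),round(o['gripper_width'],4),round(o['grip_force'],1));print('xyz cols\n',np.round(M,3))
E
python3 s.py
```

```text
4.475 [-1.162  0.987  0.214  0.005  1.995 -0.011] [ 0.3592 -0.7968  0.2662] [-0.5 -1.2  0.3] 0.091 0.0
xyz cols
 [[ 0.912  0.409 -0.018]
 [ 0.409 -0.911  0.052]
 [ 0.005 -0.055 -0.998]]
```

Request:
play_rows(rows=[[0, 0, 1.5, 0, 0]])

```text
t: 4.6
ee_pos: [0.3685, -0.8173, 0.2447]
eef_rot: [-0.009, 0.978, 0.209, 0.001]
ft_force: [-0.8, -1.0, 0.5]
gripper_width: 0.0911
grip_force: 0.0
```

Request:
play_rows(rows=[[0, 0, 1.5, 0, 0]])

```text
t: 4.72
ee_pos: [0.3773, -0.8371, 0.2233]
eef_rot: [0.008, 0.978, 0.209, 0.004]
ft_force: [0.1, -0.2, 0.3]
gripper_width: 0.091
grip_force: 0.0
```

Request:
play_rows(rows=[[0, 0, 1.5, 0, 0], [0, 0, 1.5, 0, 0], [0, 0, 1.5, 0, 0]])

```text
t: 5.1
ee_pos: [0.3931, -0.8724, 0.1676]
eef_rot: [0.031, 0.977, 0.209, 0.009]
ft_force: [-0.5, 0.5, -0.4]
gripper_width: 0.0914
grip_force: 0.0
```

```bash
python3 s.py
```

```text
5.1 [-1.161  1.095  0.214  0.006  1.767 -0.011] [ 0.3931 -0.8724  0.1676] [-0.5  0.5 -0.4] 0.0914 0.0
xyz cols
 [[ 0.912  0.408  0.031]
 [ 0.409 -0.911 -0.057]
 [ 0.005  0.065 -0.998]]
```

Request:
play_rows(rows=[[0, 0, 1.0, -0.6, 0]])

```text
t: 5.22
ee_pos: [0.3955, -0.8782, 0.1798]
eef_rot: [0.048, 0.977, 0.209, 0.013]
ft_force: [-0.7, 0.7, -1.1]
gripper_width: 0.0912
grip_force: 0.0
```

Request:
play_rows(rows=[[0, 0, 1.0, -0.6, 0]])

```text
t: 5.35
ee_pos: [0.3982, -0.8846, 0.207]
eef_rot: [0.073, 0.975, 0.208, 0.018]
ft_force: [-0.7, -0.1, 0.5]
gripper_width: 0.0911
grip_force: 0.0
```

Request:
play_rows(rows=[[0, 0, 1.0, -0.3, 0]])

```text
t: 5.48
ee_pos: [0.4028, -0.8953, 0.2173]
eef_rot: [0.095, 0.973, 0.208, 0.023]
ft_force: [-0.5, -0.2, 0.8]
gripper_width: 0.0913
grip_force: 0.0
```

Request:
play_rows(rows=[[0, 0, 1.0, -0.3, 0]])

```text
t: 5.6
ee_pos: [0.4073, -0.9055, 0.224]
eef_rot: [0.115, 0.971, 0.207, 0.027]
ft_force: [-0.4, -0.1, 0.6]
gripper_width: 0.0911
grip_force: 0.0
```

```bash
python3 s.py
```

```text
5.6 [-1.162  1.044  0.214  0.008  1.647 -0.011] [ 0.4073 -0.9055  0.224 ] [-0.4 -0.1  0.6] 0.0911 0.0
xyz cols
 [[ 0.912  0.397  0.101]
 [ 0.409 -0.887 -0.212]
 [ 0.005  0.235 -0.972]]
```

```bash
cat > kin.py <<'E'
from h import *
from scipy.optimize import least_squares
D=np.array([[.3202,1.5655,1.2574,.5746,.2212],[.40467,.21492,2.6251,.4621,.68323],[.16729,.94084,2.13871,.44869,.56156],[.987,.214,1.995,.8740,.2662],[1.095,.214,1.767,.9569,.1676],[1.044,.214,1.647,.9929,.224]])
def pl(p,q2,q3,q5):
    a,d,l,r0,h=p;s=q2+q3
    return r0+a*np.sin(q2)+d*np.sin(s)+l*np.sin(s+q5), h+a*np.cos(q2)+d*np.cos(s)+l*np.cos(s+q5)
fit=least_squares(lambda p:np.r_[pl(p,*D[:,:3].T)[0]-D[:,3],pl(p,*D[:,:3].T)[1]-D[:,4]],[.4,.4,.2,0,.2])
a,d,l,r0,h=fit.x
S4=1
def fk(q,s4=S4):
    E=lambda ax,t:R.from_euler(ax,t).as_matrix()
    R1=E('z',q[0]);Rw=R1@E('y',q[1]+q[2]);Rt=Rw@E('z',s4*q[3])@E('y',q[4])
    p=R1@np.array([r0+a*np.sin(q[1]),0,h+a*np.cos(q[1])])+Rw[:,2]*d+Rt[:,2]*l
    return p,Rt@E('z',q[5]+np.pi/2)
lo=np.array([-3.11,-.84,.21,-1.34,.05,-2.56]);hi=np.array([3.11,2.01,2.61,4.49,2.63,2.56])
def ik(p,M,q0s,s4=S4):
    best=None
    for q0 in q0s:
        f=lambda q:np.r_[(fk(q,s4)[0]-p)*5,(R.from_matrix(fk(q,s4)[1].T@M)).as_rotvec()]
        s=least_squares(f,np.clip(q0,lo+.01,hi-.01),bounds=(lo,hi))
        if best is None or s.cost<best.cost: best=s
    return best.x,best.cost
if __name__=='__main__':
    print(fit.x,abs(fit.fun).max())
    hd=np.array([.81,.586,0]);hd/=np.linalg.norm(hd)
    rng=np.random.default_rng(0)
    for tau in (40,55):
      t=np.radians(tau);z=hd*np.sin(t)-np.array([0,0,np.cos(t)])
      for sg in(1,-1):
        y=sg*np.array([-hd[1],hd[0],0]);M=np.stack([np.cross(y,z),y,z],1)
        for s4 in(1,-1):
          out=[]
          for nm,g in(('dish',[.515,.005,.062]),('tray',[.53,.345,.15]),('bat',[.53,-.282,.09])):
            q0s=[[np.arctan2(g[1],g[0]),.5,1.5,k,1,0] for k in(-1,0,1,3)]
            q,c=ik(np.array(g)+.011*z,M,q0s,s4);out.append((nm,np.round(q,2).tolist(),round(c,5)))
          print(tau,sg,s4,*out,sep='\n  ')
E
python3 kin.py
```

```text
[0.60042909 0.41844625 0.29116265 0.00196133 0.07509405] 0.013781010057332788
40
  1
  1
  ('dish', [-0.27, 0.31, 2.34, 1.57, 0.52, 2.39], np.float64(0.0))
  ('tray', [0.56, 0.25, 2.09, 0.41, 0.11, -2.03], np.float64(0.0))
  ('bat', [-0.8, 0.45, 1.96, 0.99, 0.88, 2.56], np.float64(0.00022))
40
  1
  -1
  ('dish', [-0.25, 0.32, 2.39, 4.49, 0.52, 2.17], np.float64(0.00206))
  ('tray', [0.56, 0.25, 2.09, -0.41, 0.11, -2.03], np.float64(0.0))
  ('bat', [-0.8, 0.45, 1.96, -0.99, 0.88, 2.56], np.float64(0.00022))
40
  -1
  1
  ('dish', [-0.27, 0.31, 2.34, 1.57, 0.52, -0.76], np.float64(0.0))
  ('tray', [0.56, 0.25, 2.09, 0.41, 0.11, 1.11], np.float64(0.0))
  ('bat', [-0.79, 0.45, 1.95, 0.96, 0.88, -0.54], np.float64(0.0))
40
  -1
  -1
  ('dish', [-0.25, 0.32, 2.39, 4.49, 0.52, -0.97], np.float64(0.00206))
  ('tray', [0.56, 0.25, 2.09, -0.41, 0.11, 1.11], np.float64(0.0))
  ('bat', [-0.79, 0.45, 1.95, -0.96, 0.88, -0.54], np.float64(0.0))
55
  1
  1
  ('dish', [-0.37, 0.41, 2.46, 1.95, 0.84, 1.88], np.float64(0.0))
  ('tray', [0.55, 0.27, 2.26, 2.96, 0.35, 1.7], np.float64(0.0))
  ('bat', [-0.88, 0.52, 2.01, 1.24, 1.05, 2.29], np.float64(0.0))
55
  1
  -1
  ('dish', [-0.37, 0.41, 2.46, 4.34, 0.84, 1.88], np.float64(0.0))
  ('tray', [0.55, 0.27, 2.26, 3.33, 0.35, 1.7], np.float64(0.0))
  ('bat', [-0.88, 0.52, 2.01, -1.24, 1.05, 2.29], np.float64(0.0))
55
  -1
  1
  ('dish', [-0.37, 0.41, 2.46, 1.95, 0.84, -1.26], np.float64(0.0))
  ('tray', [0.55, 0.27, 2.26, 2.96, 0.35, -1.44], np.float64(0.0))
  ('bat', [-0.88, 0.52, 2.01, 1.24, 1.05, -0.86], np.float64(0.0))
55
  -1
  -1
  ('dish', [-0.37, 0.41, 2.46, 4.34, 0.84, -1.26], np.float64(0.0))
  ('tray', [0.55, 0.27, 2.26, 3.33, 0.35, -1.44], np.float64(0.0))
  ('bat', [-0.88, 0.52, 2.01, -1.24, 1.05, -0.86], np.float64(0.0))
```

```bash
cat > sim.py <<'E'
from kin import *
def trk(q,p,M):
    f=lambda x:np.r_[(fk(x)[0]-p)*5,R.from_matrix(fk(x)[1].T@M).as_rotvec(),1e-4*(x-q)]
    s=least_squares(f,np.clip(q,lo+1e-4,hi-1e-4),bounds=(lo,hi)); return s.x,s.cost
def run(hdeg,tau,sg,wps,q,verbose=True):
    h_=np.radians(hdeg);hd=np.array([np.cos(h_),np.sin(h_),0]);t=np.radians(tau);z=hd*np.sin(t)-np.array([0,0,np.cos(t)])
    y=sg*np.array([-hd[1],hd[0],0]);M=np.stack([np.cross(y,z),y,z],1)
    p=np.array(wps[0][1]);mn=9
    for nm,w in wps:
        w=np.array(w);n=max(1,int(np.linalg.norm(w-p)/.03));cm=0;m5=9
        for i in range(1,n+1):
            q,c=trk(q,p+(w-p)*i/n,M);cm=max(cm,c);m5=min(m5,q[4])
        p=w
        print(' ',nm,np.round(q,2),'cost %.1e minj5 %.2f'%(cm,m5))
if __name__=='__main__':
    for tau in(45,55,65):
      print('out',tau)
      run(36,tau,-1,[('s',(.66,.48,.35)),('ab',(.515,.005,.2)),('dish',(.515,.005,.06)),('lift',(.515,.005,.17)),('tray',(.53,.345,.17)),('back',(.52,.005,.2)),('bat+',(.53,-.282,.2)),('bat',(.53,-.282,.09))],[.63,.5,1.2,0.05,.7,0])
    for tau in(45,):
      print('in',tau)
      run(-144,tau,-1,[('ab',(.515,.005,.2)),('dish',(.515,.005,.06)),('lift',(.515,.005,.17)),('tray',(.53,.345,.17)),('back',(.52,.005,.2)),('bat+',(.53,-.282,.2)),('bat',(.53,-.282,.09))],[.1,.5,1.2,0.05,2,0])
E
python3 sim.py
```

```text
out 45
  s [ 0.63  0.34  1.44 -0.    0.58  1.57] cost 1.3e-08 minj5 0.58
  ab [-0.32  0.07  2.19  1.12  0.69 -0.22] cost 1.7e-10 minj5 0.41
  dish [-0.32  0.32  2.39  1.7   0.62 -0.94] cost 3.6e-10 minj5 0.61
  lift [-0.32  0.12  2.24  1.22  0.66 -0.35] cost 4.0e-10 minj5 0.61
  tray [0.55 0.2  2.13 1.06 0.06 0.45] cost 8.6e-10 minj5 0.06
  back [-0.32  0.08  2.18  1.12  0.69 -0.21] cost 4.9e-10 minj5 0.10
  bat+ [-0.84  0.33  1.84  0.92  1.09 -0.39] cost 5.9e-11 minj5 0.75
  bat [-0.84  0.46  1.97  1.05  0.95 -0.64] cost 8.0e-11 minj5 0.95
out 55
  s [ 0.63  0.3   1.59 -0.    0.29  1.57] cost 1.4e-08 minj5 0.29
  ab [-0.4   0.1   2.29  1.45  0.78 -0.59] cost 5.8e-10 minj5 0.20
  dish [-0.4   0.4   2.47  1.91  0.84 -1.25] cost 2.5e-10 minj5 0.78
  lift [-0.4   0.15  2.33  1.55  0.78 -0.73] cost 2.7e-10 minj5 0.78
  tray [ 0.55  0.22  2.24  2.9   0.28 -1.38] cost 2.7e-10 minj5 0.28
  back [-0.39  0.11  2.28  1.46  0.78 -0.59] cost 3.1e-10 minj5 0.30
  bat+ [-0.9   0.37  1.9   1.1   1.16 -0.58] cost 6.7e-11 minj5 0.83
  bat [-0.9   0.51  2.01  1.22  1.06 -0.84] cost 7.3e-11 minj5 1.06

[... 338 characters left out ...]
nj5 0.61
  back [-0.46  0.17  2.37  1.7   0.94 -0.9 ] cost 1.6e-10 minj5 0.62
  bat+ [-0.94  0.42  1.95  1.26  1.26 -0.75] cost 7.7e-11 minj5 0.99
  bat [-0.94  0.58  2.04  1.34  1.2  -1.01] cost 6.4e-11 minj5 1.20
in 45
  ab [ 0.18  0.55  1.47 -0.32  1.84 -1.99] cost 2.1e-08 minj5 1.84
  dish [ 0.18  0.68  1.61 -0.31  1.58 -1.9 ] cost 3.9e-11 minj5 1.58
  lift [ 0.18  0.57  1.51 -0.32  1.79 -1.97] cost 4.0e-11 minj5 1.65
  tray [ 0.59  0.81  1.04 -0.03  2.08 -1.61] cost 4.7e-11 minj5 1.81
  back [ 0.18  0.56  1.45 -0.32  1.85 -1.99] cost 4.2e-11 minj5 1.85
  bat+ [-0.23  0.58  1.41 -0.57  1.71 -2.34] cost 2.5e-11 minj5 1.71
  bat [-0.23  0.68  1.53 -0.56  1.53 -2.23] cost 4.1e-11 minj5 1.53
```

```bash
cat >>s.py <<'E'
import sys
p=np.array(o['ee_pos']);z=M[:,2];print('tilt',np.degrees(np.arccos(-z[2])),'head',np.degrees(np.arctan2(z[1],z[0])))
for a_ in sys.argv[1:]:
    w=np.array(eval(a_));print(a_,'rel tool:',np.round(M.T@(w-p),4) if len(w)==3 else np.round(M.T@w[1:],3), 'len',np.round(np.linalg.norm(w-p) if len(w)==3 else 0,3))
E
python3 s.py "(.55,.63,.4)"
python3 - <<'E'
from h import *
f=pickle.load(open('scene0.pkl','rb'));P=cloud(f).reshape(-1,3)
m=(P[:,2]>.03)&(np.hypot(P[:,0],P[:,1])<1.4)&(P[:,1]>.2);q=P[m];print(len(q),[ (np.round(x,2).tolist()) for x in q[::max(1,len(q)//25)]])
E
```

```text
5.6 [-1.162  1.044  0.214  0.008  1.647 -0.011] [ 0.4073 -0.9055  0.224 ] [-0.4 -0.1  0.6] 0.0911 0.0
xyz cols
 [[ 0.912  0.397  0.101]
 [ 0.409 -0.887 -0.212]
 [ 0.005  0.235 -0.972]]
tilt 13.575245572493621 head -64.54893780560023
(.55,.63,.4) rel tool: [ 0.7595 -1.2648 -0.4821] len 1.552
1097 [[-0.48, 0.2, 0.1], [-0.49, 0.21, 0.09], [-0.48, 0.22, 0.08], [-0.39, 0.22, 0.09], [-0.42, 0.26, 0.1], [-0.39, 0.24, 0.09], [-0.4, 0.2, 0.07], [-0.41, 0.26, 0.08], [-0.4, 0.23, 0.07], [-0.4, 0.3, 0.09], [-0.42, 0.26, 0.06], [-0.42, 0.25, 0.05], [-0.39, 0.31, 0.06], [0.46, 0.22, 0.03], [0.51, 0.22, 0.03], [0.55, 0.22, 0.03], [0.44, 0.34, 0.04], [0.62, 0.23, 0.03], [0.66, 0.23, 0.03], [0.46, 0.4, 0.03], [0.5, 0.4, 0.03], [0.68, 0.29, 0.03], [0.67, 0.32, 0.03], [0.59, 0.4, 0.03], [0.63, 0.4, 0.03], [0.66, 0.4, 0.03]]
```

Request:
play_rows(rows=[[0, 0.03, -0.05, -0.02, 0], [0, 0.06, -0.1, -0.05, 0], [0, 0.09, -0.15, -0.08, 0], [0, 0.12, -0.2, -0.1, 0], [0, 0.15, -0.25, -0.12, 0], [0, 0.18, -0.3, -0.14, 0], [0, 0.21, -0.35, -0.16, 0], [0, 0.24, -0.4, -0.18, 0], [0, 0.27, -0.45, -0.2, 0], [0, 0.3, -0.5, -0.22, 0], [0, 0.33, -0.55, -0.24, 0], [0, 0.36, -0.6, -0.26, 0]])

```text
t: 7.1
ee_pos: [0.4705, -0.1876, 0.3379]
eef_rot: [0.113, 0.971, 0.207, 0.029]
ft_force: [0.3, -0.0, 0.7]
gripper_width: 0.0911
grip_force: 0.0
```

Request:
play_rows(rows=[[0, 0.03, -0.05, -0.02, 0], [0, 0.06, -0.1, -0.04, 0], [0, 0.09, -0.15, -0.06, 0], [0, 0.12, -0.2, -0.08, 0], [0, 0.15, -0.25, -0.1, 0], [0, 0.18, -0.3, -0.12, 0], [0, 0.21, -0.35, -0.14, 0], [0, 0.24, -0.4, -0.16, 0], [0, 0.27, -0.45, -0.18, 0], [0, 0.3, -0.5, -0.2, 0], [0, 0.33, -0.55, -0.22, 0], [0, 0.36, -0.6, -0.22, 0]])

```text
t: 8.6
ee_pos: [0.5382, 0.5389, 0.418]
eef_rot: [0.11, 0.972, 0.208, 0.03]
ft_force: [1.4, 0.5, 1.0]
gripper_width: 0.091
grip_force: 0.0
```

```bash
python3 s.py "(0,.656,.755,.3)" "(.55,.63,.4)"
```

```text
8.6 [ 0.861  0.748  0.362 -0.246  2.104  1.893] [0.5382 0.5389 0.418 ] [1.4 0.5 1. ] 0.091 0.0
xyz cols
 [[ 0.912  0.397  0.105]
 [ 0.41  -0.89  -0.201]
 [ 0.014  0.226 -0.974]]
tilt 13.070596272496749 head -62.4535535237719
(0,.656,.755,.3) rel tool: [ 0.912 -0.344 -0.375] len 0
(.55,.63,.4) rel tool: [ 0.0478 -0.0804  0.0005] len 0.094
```

Request:
play_rows(rows=[[0, 0.18, -0.07, -0.06, 0], [0, 0.9, -0.35, -0.35, 0]])

```text
t: 8.85
ee_pos: [0.5703, 0.5723, 0.3861]
eef_rot: [0.104, 0.971, 0.211, 0.042]
ft_force: [-0.3, -0.3, 0.9]
gripper_width: 0.091
grip_force: 0.0
```

Request:
play_rows(rows=[[0, 0.9, -0.35, -0.35, 0]])

```text
t: 8.98
ee_pos: [0.5829, 0.585, 0.3822]
eef_rot: [0.093, 0.971, 0.211, 0.062]
ft_force: [-1.5, -0.7, 0.8]
gripper_width: 0.0912
grip_force: 0.0
```

Request:
play_rows(rows=[[0, 0.9, -0.35, -0.35, 0]])

```text
t: 9.1
ee_pos: [0.5939, 0.598, 0.3764]
eef_rot: [0.083, 0.97, 0.213, 0.079]
ft_force: [0.0, 0.0, 0.6]
gripper_width: 0.0912
grip_force: 0.0
```

Request:
play_rows(rows=[[0, 0.9, -0.35, -0.35, 0]])

```text
t: 9.22
ee_pos: [0.6039, 0.6108, 0.372]
eef_rot: [0.073, 0.969, 0.215, 0.096]
ft_force: [-0.5, -0.8, 0.6]
gripper_width: 0.0915
grip_force: 0.0
```

Request:
play_rows(rows=[[0, 0.9, -0.35, -0.35, 0]])

```text
t: 9.35
ee_pos: [0.6128, 0.6233, 0.3697]
eef_rot: [0.063, 0.968, 0.217, 0.113]
ft_force: [-0.3, 0.1, -0.8]
gripper_width: 0.0907
grip_force: 0.0
```

Request:
play_rows(rows=[[0, 0.9, -0.35, -0.35, 0]])

```text
t: 9.48
ee_pos: [0.6208, 0.6353, 0.3695]
eef_rot: [0.053, 0.966, 0.219, 0.13]
ft_force: [0.4, -0.5, -1.0]
gripper_width: 0.0913
grip_force: 0.0
```

```bash
python3 s.py "(0,.656,.755,.3)"
```

```text
9.475 [ 0.872  0.882  0.214 -0.255  1.889  1.898] [0.6208 0.6353 0.3695] [ 0.4 -0.5 -1. ] 0.0913 0.0
xyz cols
 [[ 0.87   0.409  0.274]
 [ 0.436 -0.899 -0.046]
 [ 0.228  0.159 -0.961]]
tilt 16.131942600569865 head -9.473395619737492
(0,.656,.755,.3) rel tool: [ 0.969 -0.362 -0.143] len 0
```

Request:
play_rows(rows=[[0, 0.95, -0.36, -0.1, 0]])

```text
t: 9.6
ee_pos: [0.635, 0.6498, 0.3611]
eef_rot: [0.043, 0.963, 0.221, 0.147]
ft_force: [-0.0, 0.4, 0.0]
gripper_width: 0.0913
grip_force: 0.0
```

Request:
play_rows(rows=[[0, 0.95, -0.36, -0.1, 0]])

```text
t: 9.72
ee_pos: [0.6488, 0.6637, 0.3525]
eef_rot: [0.033, 0.961, 0.222, 0.164]
ft_force: [0.6, 0.2, 0.2]
gripper_width: 0.0914
grip_force: 0.0
```

Request:
play_rows(rows=[[0, 0.95, -0.36, -0.05, 0]])

```text
t: 9.85
ee_pos: [0.6622, 0.6776, 0.3453]
eef_rot: [0.022, 0.957, 0.224, 0.181]
ft_force: [-0.2, 0.0, -0.3]
gripper_width: 0.0908
grip_force: 0.0
```

Request:
play_rows(rows=[[0, 0.95, -0.36, -0.05, 0]])

```text
t: 9.98
ee_pos: [0.6745, 0.6909, 0.3404]
eef_rot: [0.012, 0.954, 0.225, 0.198]
ft_force: [-0.3, 0.2, 0.2]
gripper_width: 0.0914
grip_force: 0.0
```

Request:
play_rows(rows=[[0, 0.95, -0.36, 0, 0]])

```text
t: 10.1
ee_pos: [0.6867, 0.7042, 0.3362]
eef_rot: [0.001, 0.95, 0.227, 0.215]
ft_force: [0.5, -0.6, 0.4]
gripper_width: 0.0908
grip_force: 0.0
```

Request:
play_rows(rows=[[0, 0.95, -0.36, 0, 0]])

```text
t: 10.22
ee_pos: [0.6977, 0.717, 0.3341]
eef_rot: [-0.01, 0.945, 0.228, 0.233]
ft_force: [-0.2, -0.0, 0.4]
gripper_width: 0.0911
grip_force: 0.0
```

Request:
play_rows(rows=[[0, 0.95, -0.36, 0.05, 0]])

```text
t: 10.35
ee_pos: [0.7086, 0.7296, 0.3326]
eef_rot: [-0.021, 0.94, 0.23, 0.25]
ft_force: [-0.5, -0.6, 0.2]
gripper_width: 0.0915
grip_force: 0.0
```

Request:
play_rows(rows=[[0, 0.95, -0.36, 0.05, 0]])

```text
t: 10.48
ee_pos: [0.7183, 0.7418, 0.3331]
eef_rot: [-0.032, 0.935, 0.231, 0.267]
ft_force: [-0.6, 0.8, -0.8]
gripper_width: 0.0914
grip_force: 0.0
```

```bash
python3 s.py "(0,.656,.755,.3)"
```

```text
10.475 [ 0.87   0.965  0.214 -0.256  1.478  1.917] [0.7183 0.7418 0.3331] [-0.6  0.8 -0.8] 0.0914 0.0
xyz cols
 [[ 0.75   0.449  0.485]
 [ 0.415 -0.891  0.184]
 [ 0.515  0.063 -0.855]]
tilt 31.254480253966975 head 20.80409110625742
(0,.656,.755,.3) rel tool: [ 0.96  -0.359  0.201] len 0
```

Request:
play_rows(rows=[[0, 0.8, -0.75, 0.1, 0]])

```text
t: 10.6
ee_pos: [0.7136, 0.7669, 0.3294]
eef_rot: [-0.043, 0.93, 0.231, 0.284]
ft_force: [-0.0, 0.2, 0.0]
gripper_width: 0.0911
grip_force: 0.0
```

Request:
play_rows(rows=[[0, 0.8, -0.75, 0.1, 0]])

```text
t: 10.72
ee_pos: [0.7047, 0.7942, 0.3258]
eef_rot: [-0.054, 0.924, 0.233, 0.298]
ft_force: [0.7, -0.3, 1.0]
gripper_width: 0.0911
grip_force: 0.0
```

Request:
play_rows(rows=[[0, 0.95, -0.4, 0.15, 0]])

```text
t: 10.85
ee_pos: [0.7109, 0.8078, 0.328]
eef_rot: [-0.067, 0.917, 0.236, 0.314]
ft_force: [0.1, 0.1, -0.3]
gripper_width: 0.0913
grip_force: 0.0
```

Request:
play_rows(rows=[[0, 0.95, -0.4, 0.15, 0]])

```text
t: 10.98
ee_pos: [0.7197, 0.8169, 0.3335]
eef_rot: [-0.078, 0.91, 0.236, 0.331]
ft_force: [-0.3, -0.2, -0.2]
gripper_width: 0.0911
grip_force: 0.0
```

Request:
play_rows(rows=[[0, 0.95, -0.4, 0.2, 0]])

```text
t: 11.1
ee_pos: [0.727, 0.8271, 0.339]
eef_rot: [-0.09, 0.903, 0.237, 0.347]
ft_force: [0.0, -0.1, -0.4]
gripper_width: 0.0911
grip_force: 0.0
```

Request:
play_rows(rows=[[0, 0.95, -0.4, 0.2, 0]])

```text
t: 11.22
ee_pos: [0.7327, 0.837, 0.3459]
eef_rot: [-0.102, 0.895, 0.238, 0.362]
ft_force: [-0.1, -0.0, -0.9]
gripper_width: 0.091
grip_force: 0.0
```

Request:
play_rows(rows=[[0, 0.95, -0.4, 0.2, 0]])

```text
t: 11.35
ee_pos: [0.737, 0.8463, 0.3553]
eef_rot: [-0.113, 0.887, 0.239, 0.378]
ft_force: [-0.0, 0.1, 0.1]
gripper_width: 0.091
grip_force: 0.0
```

Request:
play_rows(rows=[[0, 0.95, -0.4, 0.2, 0]])

```text
t: 11.48
ee_pos: [0.7399, 0.8549, 0.3668]
eef_rot: [-0.125, 0.879, 0.239, 0.393]
ft_force: [-0.3, -0.7, -0.3]
gripper_width: 0.0913
grip_force: 0.0
```

```bash
python3 s.py "(0,.6,.8,.3)"
```

```text
11.475 [ 0.922  0.999  0.214 -0.288  1.127  1.975] [0.7399 0.8549 0.3668] [-0.3 -0.7 -0.3] 0.0913 0.0
xyz cols
 [[ 0.577  0.519  0.631]
 [ 0.323 -0.854  0.407]
 [ 0.75  -0.031 -0.66 ]]
tilt 48.67801656827762 head 32.821972905436915
(0,.6,.8,.3) rel tool: [ 0.829 -0.382  0.506] len 0
```

Request:
play_rows(rows=[[0, 0.8, -0.55, 0.3, 0]])

```text
t: 11.6
ee_pos: [0.7374, 0.8706, 0.3726]
eef_rot: [-0.136, 0.871, 0.239, 0.408]
ft_force: [-0.1, 0.4, 0.4]
gripper_width: 0.0913
grip_force: 0.0
```

Request:
play_rows(rows=[[0, 0.85, -0.45, 0.35, 0]])

```text
t: 11.72
ee_pos: [0.7376, 0.8839, 0.3775]
eef_rot: [-0.148, 0.862, 0.241, 0.421]
ft_force: [-0.4, 0.5, -0.9]
gripper_width: 0.0912
grip_force: 0.0
```

Request:
play_rows(rows=[[0, 0.85, -0.45, 0.35, 0]])

```text
t: 11.85
ee_pos: [0.7386, 0.8944, 0.3853]
eef_rot: [-0.158, 0.853, 0.241, 0.435]
ft_force: [-0.4, -0.8, -0.4]
gripper_width: 0.0914
grip_force: 0.0
```

```bash
python3 s.py "(0.62,.35,.38)" ; python3 - <<'E'
from h import *
# precise dish yaw from the top view: grip top edges
f=pickle.load(open('top0.pkl','rb'));P=cloud(f)
g=f['pixels'].astype(int); Z=P[...,2]
m=(abs(P[...,0]-.515)<.12)&(abs(P[...,1])<.12)&(Z>.004)&(Z<.12)
c=cv2.minAreaRect(P[m][:,:2].astype(np.float32)*1000);print('dish rect',c)
m2=m&(Z>.06);c=cv2.minAreaRect(P[m2][:,:2].astype(np.float32)*1000);print('ridge',c)
E
```

```text
11.85 [ 0.943  1.011  0.214 -0.31   1.001  2.002] [0.7386 0.8944 0.3853] [-0.4 -0.8 -0.4] 0.0914 0.0
xyz cols
 [[ 0.505  0.549  0.666]
 [ 0.274 -0.833  0.48 ]
 [ 0.819 -0.06  -0.571]]
tilt 55.16578196200225 head 35.806577675031065
(0.62,.35,.38) rel tool: [-0.2132  0.3888 -0.3373] len 0.557
dish rect ((514.897705078125, -0.9224853515625), (237.1517791748047, 239.75994873046875), 0.7594453692436218)
ridge ((515.553466796875, 4.980489730834961), (62.246036529541016, 12.131145477294922), 36.01150894165039)
```

```bash
cat > sim2.py <<'E'
from sim import *
o=readout.observe();q=o['qpos'];Mm=rot(o['eef_rot'])@R.from_euler('z',-4.2,degrees=True).as_matrix()
p=np.array(o['ee_pos']);print(np.round(fk(q)[0]-p,3),np.round(fk(q)[1].T@rot(o['eef_rot']),2).diagonal())
for wps in ([(.6,.25,.42),(.436,-.053,.125+.05)],[(.62,.0,.42),(.436,-.053,.175)],[(.62,.2,.30),(.436,-.053,.175)]):
  q=o['qpos'];p=np.array(o['ee_pos'])
  for w in wps+[(.522,.010,.056),(.522,.01,.17),(.53,.345,.17)]:
    w=np.array(w);n=int(np.linalg.norm(w-p)/.03)+1
    m5=9;cm=0;dq=0
    for i in range(1,n+1):
        q2,c=trk(q,p+(w-p)*i/n,Mm);dq=max(dq,abs(q2-q).max());q=q2;m5=min(m5,q[4]);cm=max(cm,c)
    p=w;print(w,np.round(q,2),'%.0e minj5 %.2f maxstep %.2f'%(cm,m5,dq))
print('tool rel', [np.round(rot(o['eef_rot']).T@(np.array(w)-o['ee_pos']),3).tolist() for w in((.6,.25,.42),(.62,0,.42),(.436,-.053,.175))])
E
python3 sim2.py
```

```text
[-0.014 -0.023 -0.016] [1. 1. 1.]
[0.6  0.25 0.42] [0.26 0.02 1.77 0.63 0.51 0.79] 3e-04 minj5 0.40 maxstep 0.19
[ 0.436 -0.053  0.175] [-0.67  0.09  2.4   1.36  0.94 -0.76] 1e-10 minj5 0.50 maxstep 0.12
[0.522 0.01  0.056] [-0.38  0.41  2.46  1.95  0.84 -1.26] 1e-10 minj5 0.83 maxstep 0.10
[0.522 0.01  0.17 ] [-0.38  0.16  2.33  1.57  0.76 -0.73] 2e-10 minj5 0.76 maxstep 0.14
[0.53  0.345 0.17 ] [ 0.55  0.22  2.25  2.92  0.29 -1.4 ] 2e-10 minj5 0.29 maxstep 0.16
[0.62 0.   0.42] [-0.32  0.06  1.72  0.97  0.94  0.19] 3e-04 minj5 0.41 maxstep 0.18
[ 0.436 -0.053  0.175] [-0.67  0.09  2.4   1.36  0.94 -0.76] 9e-11 minj5 0.90 maxstep 0.10
[0.522 0.01  0.056] [-0.38  0.41  2.46  1.95  0.84 -1.26] 1e-10 minj5 0.83 maxstep 0.10
[0.522 0.01  0.17 ] [-0.38  0.16  2.33  1.57  0.76 -0.73] 2e-10 minj5 0.76 maxstep 0.14
[0.53  0.345 0.17 ] [ 0.55  0.22  2.25  2.92  0.29 -1.4 ] 2e-10 minj5 0.29 maxstep 0.16
[0.62 0.2  0.3 ] [0.14 0.11 1.98 1.22 0.42 0.09] 1e-04 minj5 0.22 maxstep 0.24
[ 0.436 -0.053  0.175] [-0.67  0.09  2.4   1.36  0.94 -0.76] 1e-10 minj5 0.45 maxstep 0.10
[0.522 0.01  0.056] [-0.38  0.41  2.46  1.95  0.84 -1.26] 1e-10 minj5 0.83 maxstep 0.10
[0.522 0.01  0.17 ] [-0.38  0.16  2.33  1.57  0.76 -0.73] 2e-10 minj5 0.76 maxstep 0.14
[0.53  0.345 0.17 ] [ 0.55  0.22  2.25  2.92  0.29 -1.4 ] 2e-10 minj5 0.29 maxstep 0.16
tool rel [[-0.218, 0.459, -0.422], [-0.276, 0.678, -0.528], [-0.584, 0.636, -0.536]]
```

Smooth all the way. I'll go via (.62, 0, .42), 0.9 m in about 16 rows, with the small roll correction.

Request:
play_rows(rows=[[0, -0.018, 0.044, -0.034, -1], [0, -0.036, 0.088, -0.068, -2], [0, -0.054, 0.132, -0.102, -3], [0, -0.072, 0.176, -0.136, -4.2], [0, -0.09, 0.22, -0.17, -4.2], [0, -0.108, 0.264, -0.204, -4.2], [0, -0.126, 0.308, -0.238, -4.2], [0, -0.144, 0.352, -0.272, -4.2], [0, -0.162, 0.396, -0.306, -4.2], [0, -0.18, 0.44, -0.34, -4.2], [0, -0.198, 0.484, -0.374, -4.2], [0, -0.216, 0.528, -0.408, -4.2]])

```text
t: 13.35
ee_pos: [0.6479, 0.1972, 0.4146]
eef_rot: [-0.139, 0.843, 0.273, 0.442]
ft_force: [-0.2, -0.6, -0.4]
gripper_width: 0.0915
grip_force: 0.0
```

```bash
python3 s.py "(.62,0,.42)" "(.436,-.053,.175)"
```

```text
13.35 [0.069 0.056 1.77  0.853 0.605 0.472] [0.6479 0.1972 0.4146] [-0.2 -0.6 -0.4] 0.0915 0.0
xyz cols
 [[ 0.46   0.583  0.67 ]
 [ 0.337 -0.812  0.476]
 [ 0.822  0.007 -0.57 ]]
tilt 55.2617452295935 head 35.39430176436658
(.62,0,.42) rel tool: [-0.0748  0.144  -0.1157] len 0.199
(.436,-.053,.175) rel tool: [-0.3786  0.078  -0.1245] len 0.406
```

Request:
play_rows(rows=[[0, -0.05, 0.012, -0.02, 0], [0, -0.1, 0.024, -0.04, 0], [0, -0.15, 0.036, -0.06, 0], [0, -0.2, 0.048, -0.08, 0], [0, -0.25, 0.06, -0.095, 0], [0, -0.3, 0.07, -0.11, 0], [0, -0.35, 0.078, -0.12, 0], [0, -0.379, 0.078, -0.125, 0], [0, -0.379, 0.078, -0.125, 0]])

```text
t: 14.48
ee_pos: [0.4342, -0.0541, 0.1723]
eef_rot: [-0.138, 0.845, 0.272, 0.439]
ft_force: [-0.3, -0.4, 0.5]
gripper_width: 0.0915
grip_force: 0.0
```

```bash
python3 s.py "(.5231,.0102,.0555)"; python3 - <<'E'
from h import *
f=snap('top','top1'); snap('wrist','w1'); print(f and 0)
a=cv2.imread('pics/top1.png')[130:330,180:420];b=cv2.imread('pics/w1.png')
cv2.imwrite('pics/c1.png',np.hstack([cv2.resize(a,(460,384)),cv2.resize(b,(340,384))]))
P=cloud(f);Z=P[...,2];m=(abs(P[...,0]-.515)<.06)&(abs(P[...,1])<.06)&(Z>.06)&(Z<.08);c=cv2.minAreaRect(P[m][:,:2].astype(np.float32)*1000);print('ridge',c)
E
```

```text
14.475 [-0.807  0.159  2.405  1.312  0.99  -0.875] [ 0.4342 -0.0541  0.1723] [-0.3 -0.4  0.5] 0.0915 0.0
xyz cols
 [[ 0.467  0.581  0.666]
 [ 0.339 -0.814  0.472]
 [ 0.817  0.005 -0.577]]
tilt 54.754605092490564 head 35.317338716704555
(.5231,.0102,.0555) rel tool: [-0.0321 -0.0013  0.157 ] len 0.16
0
ridge ((515.6185913085938, 4.874963760375977), (62.210418701171875, 12.362095832824707), 36.10397720336914)
```

View pics/c1.png

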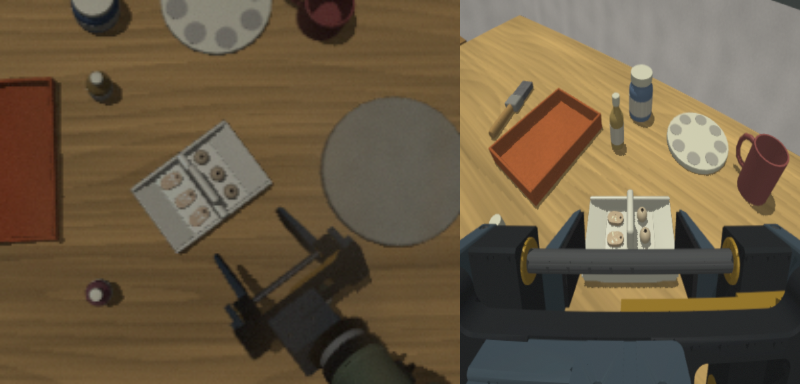

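The gripper sits behind the dish. In the wrist crop the ridge, at about (631,225), is centred between the fingers, with tags on the left and beads on the right. Next I approach and pinch.

Request:
play_rows(rows=[[0, -0.016, -0.001, 0.03, 0], [0, -0.032, -0.001, 0.06, 0], [0, -0.032, -0.001, 0.09, 0], [0, -0.032, -0.001, 0.115, 0], [0, -0.032, -0.001, 0.135, 0], [0, -0.032, -0.001, 0.15, 0], [0, -0.032, -0.001, 0.157, 0], [0, -0.032, -0.001, 0.157, 0]])

```text
t: 15.58
ee_pos: [0.5233, 0.0139, 0.056]
eef_rot: [-0.14, 0.844, 0.274, 0.439]
ft_force: [0.6, -0.8, 0.6]
gripper_width: 0.0912
grip_force: 0.0
```

```bash
python3 s.py "(.5231,.0102,.0555)"; python3 -c "
from h import *
snap('wrist','w2')"
```

```text
15.575 [-0.47   0.502  2.454  1.918  0.883 -1.362] [0.5233 0.0139 0.056 ] [ 0.6 -0.8  0.6] 0.0912 0.0
xyz cols
 [[ 0.464  0.586  0.664]
 [ 0.34  -0.81   0.478]
 [ 0.818  0.004 -0.575]]
tilt 54.875142690853345 head 35.72561569827988
(.5231,.0102,.0555) rel tool: [-0.0018  0.0029 -0.0016] len 0.004
```

View pics/w2.png

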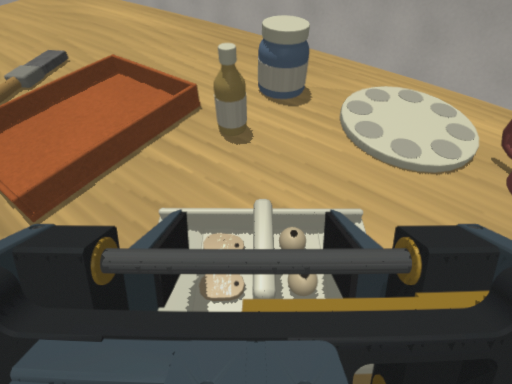

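The ridge, at about (263,250), is centred between the fingers. Closing.

Request:
play_rows(rows=[[0.4, 0, 0.003, 0, 0], [0.6, 0, 0.003, 0, 0], [0.8, 0, 0.003, 0, 0], [1, 0, 0.003, 0, 0], [1, 0, 0.003, 0, 0], [1, 0, 0.003, 0, 0], [1, 0, 0.003, 0, 0]], force=45)

```text
t: 16.5
ee_pos: [0.5242, 0.0111, 0.0552]
eef_rot: [-0.141, 0.845, 0.273, 0.438]
ft_force: [-0.4, 1.1, 0.4]
gripper_width: 0.0245
grip_force: 0.0
```

```bash
python3 s.py "(0,0,0,.12)"
```

```text
16.5 [-0.476  0.504  2.449  1.91   0.882 -1.356] [0.5242 0.0111 0.0552] [-0.4  1.1  0.4] 0.0245 0.0
xyz cols
 [[ 0.466  0.585  0.664]
 [ 0.339 -0.811  0.477]
 [ 0.817  0.002 -0.576]]
tilt 54.81625495677102 head 35.72642567907881
(0,0,0,.12) rel tool: [ 0.098  0.    -0.069] len 0
```

Request:
play_rows(rows=[[1, 0, 0, 0, 0], [1, 0, 0, 0, 0], [1, 0, 0, 0, 0], [1, 0, 0, 0, 0]], force=45)

```text
t: 17.0
ee_pos: [0.5245, 0.0107, 0.0553]
eef_rot: [-0.14, 0.845, 0.273, 0.439]
ft_force: [1.2, -1.7, -0.0]
gripper_width: 0.012
grip_force: 45.0
```

Request:
play_rows(rows=[[1, 0.008, 0, -0.006, 0], [1, 0.02, 0, -0.014, 0], [1, 0.033, 0, -0.023, 0], [1, 0.045, 0, -0.032, 0], [1, 0.057, 0, -0.04, 0], [1, 0.07, 0, -0.049, 0], [1, 0.08, 0, -0.056, 0], [1, 0.088, 0, -0.062, 0], [1, 0.09, 0, -0.063, 0]])

```text
t: 18.12
ee_pos: [0.5231, 0.0118, 0.1641]
eef_rot: [-0.14, 0.845, 0.274, 0.437]
ft_force: [0.0, 0.2, -4.8]
gripper_width: 0.0118
grip_force: 45.0
```

```bash
python3 s.py ; python3 -c "
from h import *
snap('wrist','w3')"
```

```text
18.125 [-0.475  0.226  2.34   1.565  0.813 -0.842] [0.5231 0.0118 0.1641] [ 0.   0.2 -4.8] 0.0118 45.0
xyz cols
 [[ 0.468  0.586  0.662]
 [ 0.341 -0.81   0.477]
 [ 0.816  0.002 -0.579]]
tilt 54.65144237601549 head 35.79119657248316
```

View pics/w3.png

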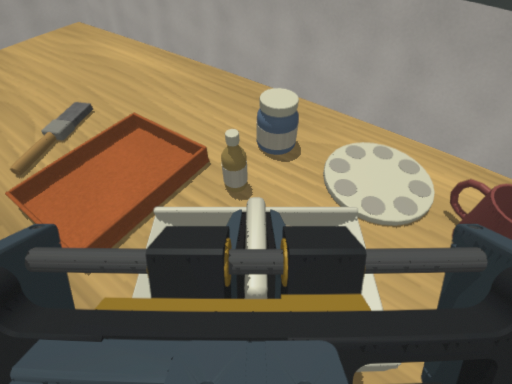

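```bash
cat > pour.py <<'E'
from h import *
o=readout.observe();M=rot(o['eef_rot'])
X=M[:,1];X=X/np.linalg.norm(X);Zd=np.array([0,0,1.]);Yd=np.cross(Zd,X);D0=np.stack([X,Yd,Zd],1) # dish axes
pts={'lipmid':(85,0,20),'lip+':(85,50,20),'lip-':(85,-50,20),'tag+':(-85,50,20),'foot+':(51,58,0),'foot-':(51,-58,0),'tagl-':(-85,-50,20),'bodyl':None}
for ph in(0,30,40,50,60,70,75):
    T=M@R.from_euler('z',ph,degrees=True).as_matrix()@M.T; D=T@D0
    ramp=D@np.array([np.cos(.384),0,np.sin(.384)]);
    print(ph,'tilt %.0f'%np.degrees(np.arccos(D[2,2])),'rampz %.2f floorx %.2f floory %.2f'%(ramp[2],D[2,0],D[2,1]),{k:np.round(D@(np.array(v)-[0,0,62]),0).astype(int).tolist() for k,v in pts.items() if v})
E
python3 pour.py
```

```text
0 tilt nan rampz 0.38 floorx 0.00 floory -0.00 {'lipmid': [50, -69, -42], 'lip+': [90, -40, -42], 'lip-': [9, -98, -42], 'tag+': [-9, 98, -42], 'foot+': [77, -7, -62], 'foot-': [-17, -75, -62], 'tagl-': [-90, 40, -42]}
30 tilt 24 rampz -0.04 floorx -0.41 floory -0.06 {'lipmid': [15, -59, -73], 'lip+': [63, -42, -76], 'lip-': [-32, -75, -70], 'tag+': [16, 106, -7], 'foot+': [57, -3, -81], 'foot-': [-52, -41, -74], 'tagl-': [-78, 73, -1]}
40 tilt 32 rampz -0.17 floorx -0.52 floory -0.11 {'lipmid': [3, -51, -80], 'lip+': [52, -39, -85], 'lip-': [-45, -63, -74], 'tag+': [27, 104, 4], 'foot+': [50, 1, -85], 'foot-': [-62, -26, -73], 'tagl-': [-70, 80, 14]}
50 tilt 40 rampz -0.29 floorx -0.62 floory -0.17 {'lipmid': [-8, -41, -85], 'lip+': [41, -33, -93], 'lip-': [-57, -49, -77], 'tag+': [37, 100, 13], 'foot+': [43, 7, -89], 'foot-': [-70, -11, -69], 'tagl-': [-60, 84, 29]}
60 tilt 48 rampz -0.40 floorx -0.71 floory -0.23 {'lipmid': [-19, -30, -88], 'lip+': [30, -26, -100], 'lip-': [-67, -34, -76], 'tag+': [49, 93, 20], 'foot+': [37, 13, -91], 'foot-': [-76, 4, -64], 'tagl-': [-48, 85, 44]}
70 tilt 56 rampz -0.50 floorx -0.77 floory -0.31 {'lipmid': [-29, -17, -89], 'lip+': [19, -16, -104], 'lip-': [-76, -18, -73], 'tag+': [60, 85, 26], 'foot+': [31, 20, -92], 'foot-': [-80, 18, -56], 'tagl-': [-35, 84, 57]}
75 tilt 60 rampz -0.54 floorx -0.79 floory -0.35 {'lipmid': [-33, -10, -88], 'lip+': [14, -11, -106], 'lip-': [-80, -10, -71], 'tag+': [65, 81, 28], 'foot+': [28, 24, -92], 'foot-': [-81, 26, -51], 'tagl-': [-29, 82, 63]}pour.py:8: RuntimeWarning: invalid value encountered in arccos
  print(ph,'tilt %.0f'%np.degrees(np.arccos(D[2,2])),'rampz %.2f floorx %.2f floory %.2f'%(ramp[2],D[2,0],D[2,1]),{k:np.round(D@(np.array(v)-[0,0,62]),0).astype(int).tolist() for k,v in pts.items() if v})
```

```bash
cat > sim3.py <<'E'
from sim import *
o=readout.observe();Mm=rot(o['eef_rot']);z=Mm[:,2]
for G in((.56,.38,.142),(.55,.36,.142)):
  q=o['qpos'];p=np.array(o['ee_pos'])
  for w in [(.523,.012,.195),np.array(G)+.011*z+[0,0,.05],np.array(G)+.011*z]:
    w=np.array(w);n=int(np.linalg.norm(w-p)/.02)+1
    m5=9;cm=0;dq=0
    for i in range(1,n+1):
        q2,c=trk(q,p+(w-p)*i/n,Mm);dq=max(dq,abs(q2-q).max());q=q2;m5=min(m5,q[4]);cm=max(cm,c)
    print(np.round(w,3),np.round(q,2),'%.0e minj5 %.2f maxstep %.2f'%(cm,m5,dq),'rel',np.round(Mm.T@(w-p),3));p=w
E
python3 sim3.py
```

```text
[0.523 0.012 0.195] [-0.37  0.11  2.28  1.48  0.76 -0.6 ] 3e-10 minj5 0.75 maxstep 0.17 rel [ 0.025 -0.    -0.018]
[0.567 0.385 0.186] [ 0.58  0.26  2.11  2.95  0.19 -1.41] 2e-10 minj5 0.19 maxstep 0.13 rel [ 0.14  -0.277  0.213]
[0.567 0.385 0.136] [ 0.58  0.34  2.17  3.03  0.32 -1.49] 3e-11 minj5 0.23 maxstep 0.05 rel [-0.041 -0.     0.029]
[0.523 0.012 0.195] [-0.37  0.11  2.28  1.48  0.76 -0.6 ] 3e-10 minj5 0.75 maxstep 0.17 rel [ 0.025 -0.    -0.018]
[0.557 0.365 0.186] [ 0.56  0.24  2.15  2.86  0.21 -1.34] 1e-10 minj5 0.21 maxstep 0.13 rel [ 0.129 -0.266  0.197]
[0.557 0.365 0.136] [ 0.56  0.32  2.21  2.97  0.34 -1.45] 4e-11 minj5 0.25 maxstep 0.05 rel [-0.041 -0.     0.029]
```

Request:
play_rows(rows=[[1, 0.007, -0.014, 0.01, 0], [1, 0.02, -0.038, 0.027, 0], [1, 0.036, -0.068, 0.049, 0], [1, 0.052, -0.098, 0.07, 0], [1, 0.068, -0.128, 0.092, 0], [1, 0.084, -0.158, 0.114, 0], [1, 0.1, -0.188, 0.135, 0], [1, 0.116, -0.218, 0.157, 0], [1, 0.13, -0.245, 0.176, 0], [1, 0.14, -0.265, 0.19, 0], [1, 0.144, -0.272, 0.195, 0], [1, 0.144, -0.272, 0.195, 0]])

```text
t: 19.68
ee_pos: [0.5604, 0.374, 0.1672]
eef_rot: [-0.14, 0.846, 0.274, 0.436]
ft_force: [0.0, -0.1, -5.6]
gripper_width: 0.0117
grip_force: 45.0
```

```bash
python3 s.py "(.562,.376,.137)"; python3 -c "
from h import *
snap('scene','sc4')
a=cv2.imread('pics/sc4.png')[130:320,150:420];cv2.imwrite('pics/c4.png',cv2.resize(a,(800,563),interpolation=cv2.INTER_CUBIC))"
```

```text
19.675 [ 0.536  0.302  2.193  2.905  0.311 -1.399] [0.5604 0.374  0.1672] [ 0.  -0.1 -5.6] 0.0117 45.0
xyz cols
 [[ 0.469  0.586  0.661]
 [ 0.341 -0.81   0.476]
 [ 0.814  0.002 -0.58 ]]
tilt 54.52311856882219 head 35.788752453911876
(.562,.376,.137) rel tool: [-0.0232 -0.0008  0.0196] len 0.03
```

View pics/c4.png

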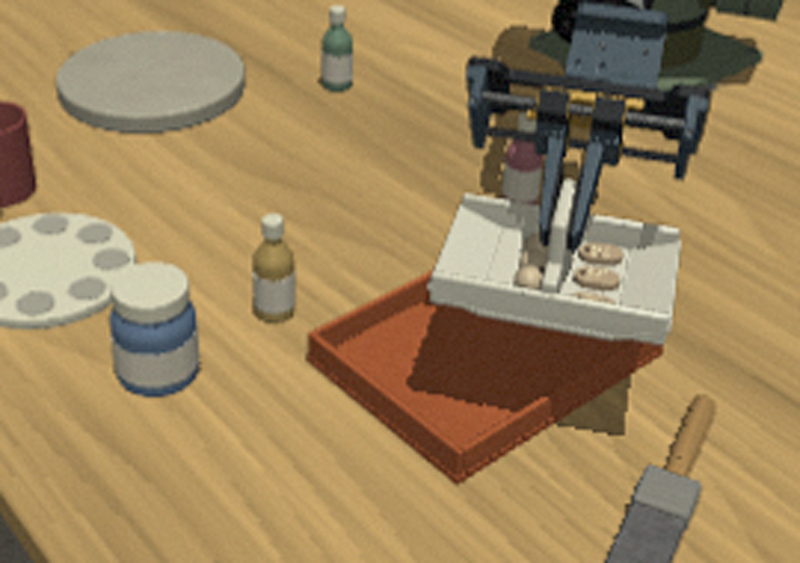

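The dish is level over the tray with the beads on the left at (530,275) and the tags on the right at (600,270). Lower it and tip slowly.

Request:
play_rows(rows=[[1, -0.008, 0, 0.007, 0], [1, -0.018, 0, 0.015, 0], [1, -0.024, 0, 0.02, 0], [1, -0.024, 0, 0.02, 3], [1, -0.024, 0, 0.02, 8], [1, -0.024, 0, 0.02, 13], [1, -0.024, 0, 0.02, 18], [1, -0.024, 0, 0.02, 23], [1, -0.024, 0, 0.02, 28], [1, -0.024, 0, 0.02, 32], [1, -0.024, 0, 0.02, 35], [1, -0.024, 0, 0.02, 38]])

```text
t: 21.22
ee_pos: [0.5638, 0.375, 0.1379]
eef_rot: [-0.276, 0.888, -0.017, 0.368]
ft_force: [-0.2, 0.5, -5.1]
gripper_width: 0.0118
grip_force: 45.0
```

Request:
play_rows(rows=[[1, 0, 0, 0, 3], [1, 0, 0, 0, 6], [1, 0, 0, 0, 9], [1, 0, 0, 0, 12], [1, 0, 0, 0, 15], [1, 0, 0, 0, 18], [1, 0, 0, 0, 20], [1, 0, 0, 0, 22], [1, 0, 0, 0, 22], [1, 0, 0, 0, 22]])

```text
t: 22.48
ee_pos: [0.5638, 0.3753, 0.1387]
eef_rot: [-0.341, 0.868, -0.185, 0.309]
ft_force: [0.0, -0.3, -5.6]
gripper_width: 0.0114
grip_force: 45.0
```

```bash
python3 s.py; python3 -c "
from h import *
snap('scene','sc5');snap('top','top5')
a=cv2.imread('pics/sc5.png')[130:320,220:420];b=cv2.imread('pics/top5.png')[140:290,110:260];cv2.imwrite('pics/c5.png',np.hstack([cv2.resize(a,(400,400)),cv2.resize(b,(400,400),interpolation=cv2.INTER_CUBIC)]))"
```

```text
22.475 [ 0.535  0.361  2.219  2.956  0.4   -0.406] [0.5638 0.3753 0.1387] [ 0.  -0.3 -5.6] 0.0114 45.0
xyz cols
 [[ 0.74  -0.111  0.664]
 [-0.533 -0.699  0.477]
 [ 0.411 -0.707 -0.576]]
tilt 54.81596904602382 head 35.719893147322225
```

View pics/c5.png

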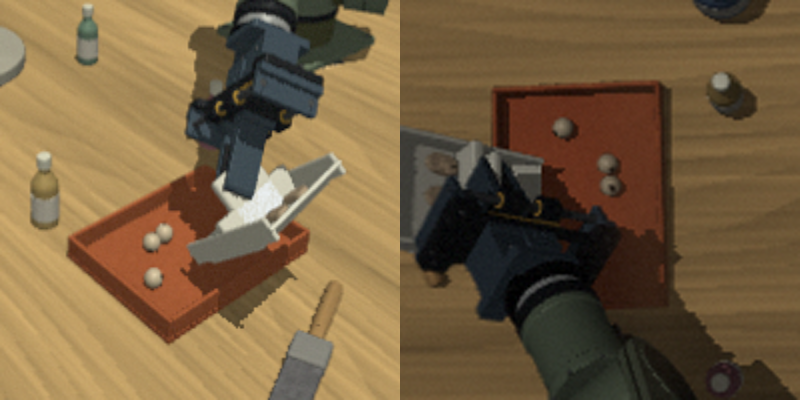

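All three beads are in the tray and the tags are still in the dish. Level it again and lift.

Request:
play_rows(rows=[[1, 0, 0, 0, -4], [1, 0, 0, 0, -9], [1, 0, 0, 0, -15], [1, 0, 0, 0, -21], [1, 0, 0, 0, -27], [1, 0, 0, 0, -33], [1, 0, 0, 0, -39], [1, 0, 0, 0, -45], [1, 0, 0, 0, -51], [1, 0, 0, 0, -56], [1, 0, 0, 0, -59], [1, 0, 0, 0, -60]])

```text
t: 24.08
ee_pos: [0.5639, 0.3753, 0.1388]
eef_rot: [-0.141, 0.845, 0.273, 0.438]
ft_force: [-1.0, 0.4, -5.2]
gripper_width: 0.0117
grip_force: 45.0
```

Request:
play_rows(rows=[[1, 0, 0, 0, 0], [1, 0.01, 0, -0.007, 0], [1, 0.022, 0, -0.016, 0], [1, 0.03, 0, -0.022, 0], [1, 0.03, 0, -0.022, 0]])

```text
t: 24.7
ee_pos: [0.5636, 0.3753, 0.1778]
eef_rot: [-0.141, 0.844, 0.273, 0.44]
ft_force: [-0.1, -0.2, -4.4]
gripper_width: 0.0116
grip_force: 45.0
```

```bash
python3 s.py "(.54,.0,.18)" ; cat > sim4.py <<'E'
from sim import *
o=readout.observe();Mm=rot(o['eef_rot']);z=Mm[:,2]
q=o['qpos'];p=np.array(o['ee_pos'])
for w in [(.525,.0,.18),(.537,-.277,.18),(.537,-.277,.085)]:
    w=np.array(w);n=int(np.linalg.norm(w-p)/.02)+1
    m5=9;cm=0;dq=0
    for i in range(1,n+1):
        q2,c=trk(q,p+(w-p)*i/n,Mm);dq=max(dq,abs(q2-q).max());q=q2;m5=min(m5,q[4]);cm=max(cm,c)
    print(np.round(w,3),np.round(q,2),'%.0e minj5 %.2f maxstep %.2f'%(cm,m5,dq),'rel',np.round(Mm.T@(w-p),3));p=w
f=pickle.load(open('top0.pkl','rb'));P=cloud(f);Z=P[...,2]
m=(abs(P[...,0]-.53)<.14)&(abs(P[...,1]+.28)<.14)&(abs(Z-.025)<.006)
print('bat',cv2.minEnclosingCircle(P[m][:,:2].astype(np.float32)),P[m].mean(0))
E
python3 sim4.py
```

```text
24.7 [ 0.536  0.289  2.18   2.891  0.294 -1.384] [0.5636 0.3753 0.1778] [-0.1 -0.2 -4.4] 0.0116 45.0
xyz cols
 [[ 0.464  0.585  0.665]
 [ 0.337 -0.811  0.478]
 [ 0.819  0.002 -0.574]]
tilt 54.992977224123145 head 35.71857804842723
(.54,.0,.18) rel tool: [-0.1357  0.2905 -0.1964] len 0.376
[0.525 0.    0.18 ] [-0.4   0.15  2.3   1.52  0.77 -0.68] 1e-10 minj5 0.24 maxstep 0.11 rel [-0.143  0.282 -0.206]
[ 0.537 -0.277  0.18 ] [-0.88  0.39  1.92  1.13  1.13 -0.62] 3e-11 minj5 0.81 maxstep 0.05 rel [-0.088  0.232 -0.124]
[ 0.537 -0.277  0.085] [-0.88  0.52  2.01  1.24  1.04 -0.86] 2e-11 minj5 1.04 maxstep 0.05 rel [-0.078 -0.     0.054]
bat ((0.534929633140564, -0.2805461585521698), 0.11109305918216705) [ 0.53371445 -0.27927748  0.02415736]
```

Request:
play_rows(rows=[[1, -0.007, 0.014, -0.01, 0], [1, -0.018, 0.039, -0.026, 0], [1, -0.033, 0.07, -0.048, 0], [1, -0.048, 0.102, -0.069, 0], [1, -0.063, 0.134, -0.091, 0], [1, -0.078, 0.166, -0.113, 0], [1, -0.093, 0.198, -0.134, 0], [1, -0.108, 0.23, -0.156, 0], [1, -0.121, 0.259, -0.175, 0], [1, -0.131, 0.28, -0.189, 0], [1, -0.136, 0.29, -0.196, 0], [1, -0.136, 0.29, -0.196, 0]])

```text
t: 26.2
ee_pos: [0.5395, -0.0001, 0.1783]
eef_rot: [-0.141, 0.845, 0.273, 0.438]
ft_force: [0.1, 0.2, -4.6]
gripper_width: 0.0115
grip_force: 45.0
```

```bash
python3 s.py "(.543,-.274,.17)"
```

```text
26.2 [-0.484  0.222  2.283  1.505  0.823 -0.763] [ 5.395e-01 -1.000e-04  1.783e-01] [ 0.1  0.2 -4.6] 0.0115 45.0
xyz cols
 [[ 0.466  0.585  0.664]
 [ 0.338 -0.811  0.477]
 [ 0.817  0.002 -0.576]]
tilt 54.826941736593334 head 35.720014044174995
(.543,-.274,.17) rel tool: [-0.0978  0.2242 -0.1236] len 0.274
```

Request:
play_rows(rows=[[1, -0.005, 0.012, -0.007, 0], [1, -0.016, 0.037, -0.02, 0], [1, -0.029, 0.067, -0.037, 0], [1, -0.042, 0.097, -0.053, 0], [1, -0.055, 0.127, -0.07, 0], [1, -0.068, 0.157, -0.086, 0], [1, -0.08, 0.184, -0.101, 0], [1, -0.09, 0.206, -0.113, 0], [1, -0.096, 0.22, -0.121, 0], [1, -0.098, 0.224, -0.124, 0], [1, -0.098, 0.224, -0.124, 0]])

```text
t: 27.58
ee_pos: [0.5423, -0.2731, 0.1701]
eef_rot: [-0.141, 0.844, 0.274, 0.438]
ft_force: [0.0, 0.2, -5.1]
gripper_width: 0.0119
grip_force: 45.0
```

```bash
python3 s.py "(.543,-.274,.092)" "(.543,-.274,.083)"; python3 - <<'E'
from h import *
f=snap('top','top6');P=cloud(f);Z=P[...,2]
o=readout.observe();p=o['ee_pos']
# far end wall and dish region seen: points of underside-rel heights
m=(abs(P[...,0]-.55)<.12)&(abs(P[...,1]+.27)<.12)&(Z>.1)&(Z<.16)
a=cv2.imread('pics/top6.png')[120:300,300:480];cv2.imwrite('pics/c6.png',cv2.resize(a,(540,540),interpolation=cv2.INTER_CUBIC))
E
```

```text
27.575 [-0.944  0.458  1.898  1.109  1.151 -0.686] [ 0.5423 -0.2731  0.1701] [ 0.   0.2 -5.1] 0.0119 45.0
xyz cols
 [[ 0.466  0.586  0.663]
 [ 0.338 -0.81   0.478]
 [ 0.817  0.001 -0.576]]
tilt 54.82693817104739 head 35.821072287504315
(.543,-.274,.092) rel tool: [-0.0638  0.001   0.045 ] len 0.078
(.543,-.274,.083) rel tool: [-0.0712  0.001   0.0501] len 0.087
```

View pics/c6.png

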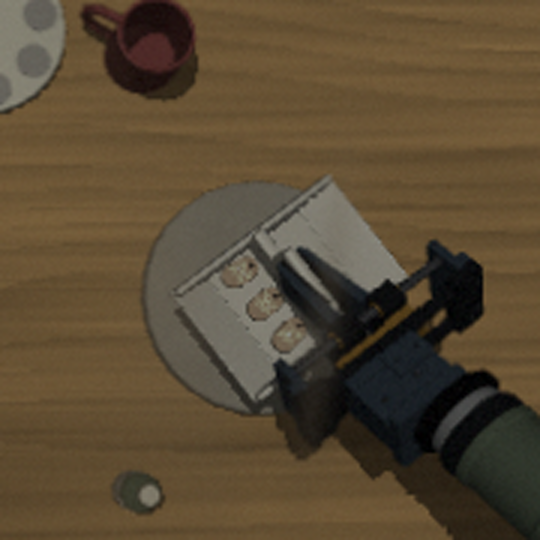

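The dish is above the bat and all three tags sit in their section at (240,270), (265,302) and (290,335). Lower it gently.

Request:
play_rows(rows=[[1, -0.01, 0.001, 0.007, 0], [1, -0.022, 0.001, 0.016, 0], [1, -0.036, 0.001, 0.026, 0], [1, -0.048, 0.001, 0.034, 0], [1, -0.058, 0.001, 0.041, 0], [1, -0.065, 0.001, 0.046, 0], [1, -0.069, 0.001, 0.0485, 0], [1, -0.071, 0.001, 0.05, 0], [1, -0.071, 0.001, 0.05, 0]])

```text
t: 28.75
ee_pos: [0.5433, -0.2749, 0.0835]
eef_rot: [-0.14, 0.845, 0.273, 0.438]
ft_force: [-0.1, 0.3, -5.1]
gripper_width: 0.0117
grip_force: 45.0
```

Request:
play_rows(rows=[[1, -0.001, 0, 0.0007, 0], [1, -0.002, 0, 0.0014, 0], [1, -0.002, 0, 0.0014, 0]])

```text
t: 29.12
ee_pos: [0.5432, -0.2748, 0.0809]
eef_rot: [-0.141, 0.845, 0.273, 0.438]
ft_force: [0.3, -0.1, -4.9]
gripper_width: 0.012
grip_force: 45.0
```

```bash
python3 s.py "(.543,-.274,.0805)"
```

```text
29.125 [-0.945  0.593  1.963  1.201  1.069 -0.891] [ 0.5432 -0.2748  0.0809] [ 0.3 -0.1 -4.9] 0.012 45.0
xyz cols
 [[ 0.466  0.585  0.664]
 [ 0.339 -0.811  0.477]
 [ 0.817  0.002 -0.576]]
tilt 54.818409940913746 head 35.71724331818194
(.543,-.274,.0805) rel tool: [-0.0001 -0.0008  0.0005] len 0.001
```

Still hanging at full weight, so go down another 1 to 2 mm until it carries.

Request:
play_rows(rows=[[1, -0.0008, 0, 0.0006, 0], [1, -0.0012, 0, 0.0008, 0], [1, -0.0012, 0, 0.0008, 0]])

```text
t: 29.5
ee_pos: [0.5433, -0.2749, 0.0803]
eef_rot: [-0.141, 0.844, 0.273, 0.439]
ft_force: [-2.9, -1.2, 2.7]
gripper_width: 0.0115
grip_force: 45.0
```

Request:
play_rows(rows=[[1, -0.0005, 0, 0.0003, 0], [1, -0.0005, 0, 0.0003, 0]])

```text
t: 29.75
ee_pos: [0.5434, -0.2749, 0.0803]
eef_rot: [-0.141, 0.844, 0.273, 0.439]
ft_force: [-4.1, -1.1, 7.1]
gripper_width: 0.0118
grip_force: 45.0
```

It's in contact. Open slowly, then back out along the tool axis.

Request:
play_rows(rows=[[0.8, 0, 0, 0, 0], [0.7, 0, 0, 0, 0], [0.6, 0, 0, 0, 0], [0.5, 0, 0, 0, 0], [0.4, 0, 0, 0, 0], [0.4, 0, 0, 0, 0], [0.4, 0, 0, 0, 0]])

```text
t: 30.62
ee_pos: [0.5431, -0.2749, 0.0788]
eef_rot: [-0.141, 0.845, 0.273, 0.438]
ft_force: [0.1, 0.4, 0.2]
gripper_width: 0.0547
grip_force: 0.0
```

Request:
play_rows(rows=[[0.4, 0.002, 0, -0.01, 0], [0.4, 0.006, 0, -0.03, 0], [0.4, 0.015, 0, -0.06, 0], [0.4, 0.03, 0, -0.1, 0], [0.4, 0.05, 0, -0.14, 0], [0.4, 0.07, 0, -0.17, 0], [0.4, 0.08, 0, -0.18, 0], [0.4, 0.08, 0, -0.18, 0], [0.4, 0.08, 0, -0.18, 0]])

```text
t: 31.75
ee_pos: [0.4608, -0.3329, 0.2467]
eef_rot: [-0.142, 0.845, 0.273, 0.438]
ft_force: [0.5, 0.5, -0.1]
gripper_width: 0.0548
grip_force: 0.0
```

```bash
python3 s.py; python3 - <<'E'
from h import *
f=snap('top','top7');P=cloud(f);Z=P[...,2]
m=(abs(P[...,0]-.534)<.1)&(abs(P[...,1]+.28)<.1)&(Z>.09)&(Z<.11);c=cv2.minAreaRect(P[m][:,:2].astype(np.float32)*1000);print('ridge',c,P[m][:,2].mean())
a=cv2.imread('pics/top7.png');cv2.imwrite('pics/c7.png',cv2.resize(a[100:320,80:480],(800,440),interpolation=cv2.INTER_CUBIC))
f=pickle.load(open('top0.pkl','rb'));P0=cloud(f)
E
```

```text
31.75 [-1.13   0.374  1.794  0.961  1.369 -0.593] [ 0.4608 -0.3329  0.2467] [ 0.5  0.5 -0.1] 0.0548 0.0
xyz cols
 [[ 0.467  0.586  0.662]
 [ 0.337 -0.811  0.479]
 [ 0.817 -0.    -0.576]]
tilt 54.80906344428396 head 35.84955492989363
ridge ((533.467041015625, -279.0479736328125), (63.66624450683594, 14.163270950317383), 36.52880096435547) 0.09755812199346986
```

View pics/c7.png

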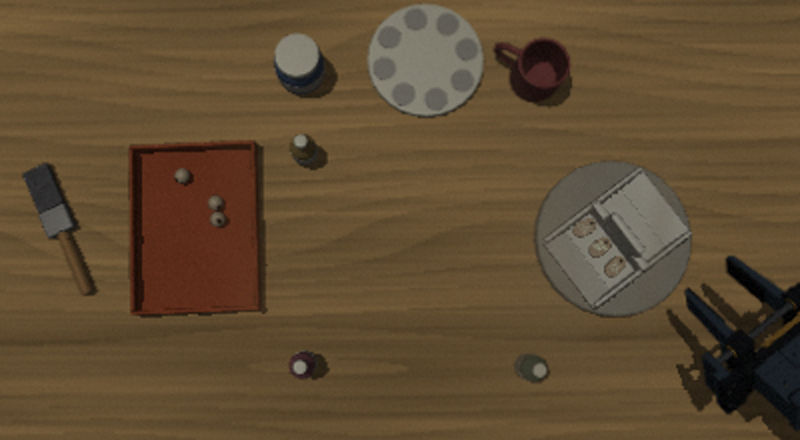

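The dish is centred on the bat within about 1 mm, level and with its three tags. The three beads are in the tray at (182,176), (216,203) and (218,219), and everything else is where it was. Handing in.

```bash
python3 -c "
from plant import r
print(r.close_job())"
```

```text
the job is handed in; nothing more can be done
None
```

The job is handed in: all three beads are in the tray, the dish stands level with its three tags in the middle of the bat, and nothing else on the bench was moved, in about 32 of the 72 s allowed.

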